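# Find and mark the dragging spot of a tester's turntable

## Robot

A 6-joint arm with a two-finger parallel gripper is mounted at the origin on the work surface. World frame = base frame: x ahead of the robot, y to its left, z up, the work surface at z = 0. Lengths are in mm, angles in rad, forces in N, time in s.
With the tool pointing down it reaches from about 325 to 775 mm from the base axis. Payload 5.5 kg.
Tool frame: the origin (TCP) lies at the very end of the fingers, on their centre line; the grasp point (between the pads) lies 19 mm behind it; x points along the fingers, y is the direction in which the jaws open and shut, and the axes are right-handed (so a half turn about x gives the same grasp; the last joint's range is limited). The gripper opens to 88 mm and grips with 3 to 60 N. Pads are 20 mm wide; open, the fingers measure 115 mm over their backs; the gripper's body (75 mm by 178 mm) begins 61 mm behind the grasp point.
Start: joints at [1.232, 0.091, 1.231, -0, 1.82, -0.057], TCP at [166.855, 576.347, 222.631] pointing down, gripper open.
Joint ranges: [-2.87, 2.87], [-0.86, 2.18], [0.17, 2.46], [-1.51, 4.65], [0.06, 2.69], [-2.65, 2.65]. Speed limits (rad/s): [2.57, 2.57, 3.01, 3.14, 3.14, 3.14].

## Interface

Orientations are given as a unit quaternion [w, x, y, z].
In Python, from plant import arm gives the robot as it stands.
- The arm moves only by the tool apply_moves, never from a script. Its argument "commands" is one flat list of numbers, 4 for each row, row after row: the shift along the tool's x, y, z in mm, then the turn about the tool's x in degrees. A call has 1 to 10 rows; each row is the pose to reach, as a shift and turn from the pose measured when the call began, along the tool's axes at that moment; what a row does not reach only later rows make up. A row lasts 1/10 s, in which the tool goes at most 50 mm and 8.59 degrees, less where a joint would pass 70% of its speed; a pose out of reach is approached as far as the arm can. A call with a gripper value outside its range is refused whole. "jaw" is the opening in per cent of the stroke, from 0 (shut) to 100 (fully open), set as the call begins (left out, the last holds). The fingers move at their own pace and stop on an object; "force" is the grip in N (left out, the last holds). Time passes only in rows, so rows that repeat a pose let the fingers close. It gives the time, the measured TCP pose, the force and the opening at its end, in the units of the state.
- arm.sense(): the state, without advancing time (a new reading comes with each control period).
- arm.snapshot(name): name is "side" or "top" or "wrist"; returns a dict with "color" (400x640x3 uint8, red, green, blue), "z_map" (400x640 float32, mm along the optical axis (not along the pixel's ray), 0 where there is no reading), "intrinsics" (3x3 intrinsics, pixels), "extrinsics" (4x4, takes a point from camera to world coordinates). Camera axes: x right, y up, looking along -z (the intrinsics and any distortion apply to the point x, -y, -z); pixel columns grow to the right and rows downward; lengths in mm; the calibration is good to about 2 mm. A picture is of the moment at which its call begins.
- arm.finish_job(): hands the job in, once; it reports no verdict.
The state is a dict: "t": time; "joint_pos": joint angles; "dq": joint speeds; "tau": joint torques, N m; "tool_pos": TCP position; "eef_rot": TCP orientation; "ft_force": force on the tool from outside, world axes, zero at the start; "moment": the same for the moment, N m; "opening": finger opening in mm.
Only numpy, scipy, OpenCV 4.12 (cv2) and the standard library are available. Lean on these libraries where they do the work, as an engineer would, in place of code of your own. Each camera call takes 0.05 s, during which the arm holds its last target. There are 200 camera calls.

## Task

The turntable of this fabric tester drags somewhere on its turn, where a high patch you cannot see rubs on the steel shoe. With a light hold on its crank grip turn it slowly, never forcing it, feel where the drag rises, and leave it parked with the middle of that tight patch on the shoe; then stand the slim steel weight from the rubber mat upright on the turntable at the shoe, its foot just inside the rim, to mark the place. Leave the other things where they are.

Things in the scene. Friction and masses are not known exactly. Their poses are not given: they have to be found in the camera images.
- platen (a joint): The turntable: a flat aluminium disc 250 mm across, 12 mm thick, turning endlessly about a vertical axis. Value in rad, grows counter-clockwise seen from above; at 0 the crank grip is on the shoe's side (+y of the shoe's frame). Turns freely with 1 to 1.5 N at the crank grip and stays where it is left.
- platen_centre (a point): Point on the turntable's axis at the height of its flat top (80 mm above the bench). A hub 40 mm across and 6 mm high sits on it. Over 15 degrees either side of one angle, new every time, a sprung patch beneath rubs on the shoe: the drag at the grip climbs to some 8 to 11 N at its middle and falls again (a little less is felt when stopped there). Left there, it stays.
- crank_grip (a point): Middle of the crank grip: a black upright cylinder, 18 mm in diameter, 55 mm from the turntable's axis; it spins freely on its own axis. This point is 27.5 mm above the turntable's top; the grip reaches from 4.5 to 44.5 mm above it. A grip of about 16 N holds it through the tight patch; the forces of both fingers on it, added, must stay under 60 N.
- shoe: Fixed steel shoe and its upright bracket at the turntable's rim. Origin on the turntable's axis, 30 mm below its top; the shoe lies along this frame's +y, its pad touching the tight patch under the rim; z is up. The bracket is 26 mm wide, 131 to 147 mm from the axis, and ends 6 mm above the turntable's top.
- shoe_top (a point): Top of the shoe's bracket with a short black line pointing at the axis; 139 mm from the axis, 86 mm above the bench.
- mark (a point): Where the slim weight is to stand: point at the height of the turntable's top, beside the shoe, 107 mm from the axis; fixed to the tester, it does not turn.
- tester: Grey flat housing of the tester, 280 x 330 x 50 mm, fixed to the bench; origin under its centre on the turntable's axis. x, y along its sides; the shoe is at its +y side.
- marker: The slim steel weight, 66 mm tall, 180 g: a foot 32 mm across and 14 mm high, a short cone to 19 mm, then an upright round stem 20 mm in diameter to the top. Origin at the centre of its underside.
- mat: Black rubber mat, 220 x 120 x 4 mm, fixed on the bench; origin under its centre. Three weights stand along its x axis 70 mm apart, in any order.
- disc_low: Bystander on the mat: steel disc weight 48 mm across, 14 mm high with a ball knob on top, 39 mm tall in all.
- disc_tall: Bystander on the mat: steel disc weight 42 mm across, 28 mm high with a ball knob on top, 53 mm tall in all.
- holder: Bystander: specimen holder, a steel disc 84 mm across with a turned knob, 78 mm tall, on the bench.
- bottle: Bystander: white plastic bottle with blue cap, 60 mm across, 150 mm tall.
- beaker: Bystander: glass beaker, 70 mm across, 90 mm tall.
- brush: Bystander: hand brush lying on the bench beyond the mat.
- driver: Bystander: screwdriver lying on the bench.
There are look-alikes about, which are no part of the job. Leave any green look-alike of the marker alone.

How it is judged (in metres and radians):
On the way:
1. the turntable stands still with its tight patch on the shoe, while the slim weight is still on its mat (contact force between platen and shoe above 5.5 N and velocity of joint platen between -0.05 and 0.05 rad/s and distance of marker from where it was at the start of the episode below 0.02 m), for 0.3 s.
At the end, for the whole second after the job is handed in: The turntable rests with the tight patch pressing on the shoe with more than 5.5 N (its middle within about 10 degrees of the shoe), and the slim weight stands upright on the turntable, at rest and let go, its axis within 15 mm of the mark point beside the shoe (contact force between platen and shoe above 5.5 N and velocity of joint platen between -0.03 and 0.03 rad/s and horizontal distance between marker and mark below 0.015 m and z of marker in the frame of mark between -0.004 and 0.004 m and angle between marker's own z axis and vertical below 0.1 rad and linear speed of marker below 0.02 m/s); the robot touches nothing.
It fails at once if the turntable or its crank is forced or squeezed hard: more than 60 N from the fingers (contact force between platen and the fingers above 60 N).
It fails at once if another thing on the bench is shifted by more than 30 mm (distance of any of disc_low, disc_tall, holder, bottle, beaker, brush, driver from where it was at the start of the episode above 0.03 m).
It also fails if it takes over 72 s, if anything falls off the work surface, if the arm or the gripper's body presses on something with over 40 N, if the wrist force passes 120 N, or if a joint passes its speed limit or range.

## Working session

There is one attempt and no reset: what is moved stays moved. The work goes in short steps, Python scripts to look and compute and a tool call to move; the robot and the scene stay as the last step left them, time stands still between calls to the robot, and variables do not carry over. Pictures are saved under pics/ and viewed, about 8 in all and at most 12, crops included, and the job is handed in when it is done.

Besides the shell and the picture viewer there is one more tool, called after ">>>" as name(argument=value, ...) on one line, values as JSON. apply_moves: Moves the arm, as the interface text tells. Its arguments: {"type":"object","properties":{"commands":{"type":"array"},"jaw":{"type":"number"},"force":{"type":"number"}},"required":["commands"]}

```bash
mkdir -p pics; ls
cat > h.py <<'E'
import numpy as np,cv2
from plant import arm
def snap(n):
    s=arm.snapshot(n); return s
def save(s,name,crop=None,k=1):
    im=s["color"][:,:,::-1]
    if crop: a,b,c,d=crop; im=im[b:d,a:c]
    cv2.imwrite("pics/"+name,cv2.resize(im,None,fx=k,fy=k,interpolation=cv2.INTER_CUBIC))
def ray(s,u,v):
    K=s["intrinsics"];T=s["extrinsics"]
    d=np.linalg.inv(K)@np.array([u,v,1.]);d=np.array([d[0],-d[1],-d[2]])
    return T[:3,3],T[:3,:3]@d
def plane(s,u,v,z):
    o,d=ray(s,u,v);return o+d*(z-o[2])/d[2]
def depth(s,u,v):
    o,d=ray(s,u,v);return o+d*s["z_map"][int(v),int(u)]
E
python3 - <<'E'
from h import *
import pickle
for n in("top","side"):
    s=snap(n);pickle.dump(s,open(n+"0.pkl","wb"));save(s,n+"0.png",k=1.25);print(n,s["extrinsics"].round(2).tolist(),s["intrinsics"].tolist())
st=arm.sense();print({k:np.round(v,3).tolist() for k,v in st.items()})
E
```

```text
pics
top [[0.01, 0.99, -0.17, 382.2], [-1.0, 0.01, 0.02, 26.68], [0.02, 0.17, 0.99, 1258.7], [0.0, 0.0, 0.0, 1.0]] [[469.9633549273846, 0.0, 314.0725403671615], [0.0, 469.9633549273846, 200.11500838993916], [0.0, 0.0, 1.0]]
side [[-0.79, 0.44, -0.42, 76.07], [-0.61, -0.57, 0.55, 623.41], [-0.0, 0.69, 0.72, 887.0], [0.0, 0.0, 0.0, 1.0]] [[395.13858768469055, 0.0, 321.1232028649398], [0.0, 395.13858768469055, 192.015450013803], [0.0, 0.0, 1.0]]
{'t': 0.1, 'joint_pos': [1.232, 0.092, 1.232, 0.0, 1.82, -0.057], 'dq': [-0.001, -0.001, -0.002, -0.001, -0.002, -0.001], 'tau': [0.002, -44.786, -40.757, 0.07, 0.029, -0.0], 'tool_pos': [166.746, 576.091, 221.64], 'eef_rot': [0.7, 0.099, 0.7, -0.1], 'ft_force': [0.534, -0.037, 0.143], 'moment': [0.026, 0.007, 0.037], 'opening': 87.79}
```

View pics/top0.png

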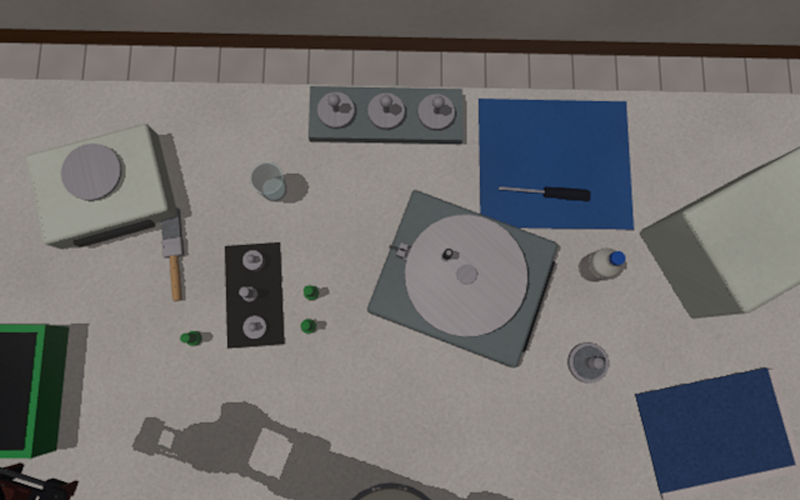

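View pics/side0.png

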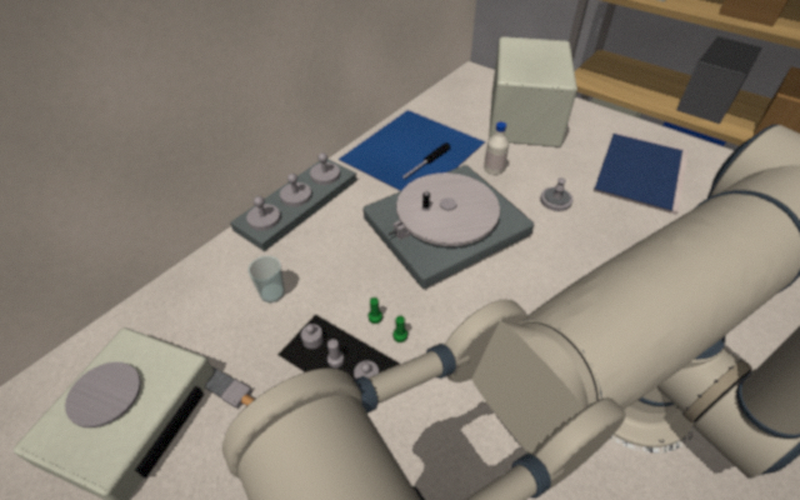

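The top view shows the tester's hub at (466,274), the grip at (448,254) and the shoe at (402,250). On the mat are three steel weights at (252,260), (247,293) and (254,327). The green look-alikes are at (310,292), (307,326) and (190,338). The middle weight looks slim, so I'll check it in a crop and measure.

Run:
```python
from h import *
import pickle
s=pickle.load(open("top0.pkl","rb"))
save(s,"crop1.png",(160,140,460,300),2.6)
im=s["color"].astype(int);hsv=cv2.cvtColor(s["color"],cv2.COLOR_RGB2HSV)
# platen: depth-based height
T=s["extrinsics"];K=s["intrinsics"]
v,u=np.mgrid[0:400,0:640];d=np.linalg.inv(K)@np.stack([u.ravel(),v.ravel(),np.ones(u.size)])
d[1:]*=-1;P=(T[:3,:3]@(d*s["z_map"].ravel()))+T[:3,3:4];P=P.reshape(3,400,640)
np.save("P.npy",P)
def reg(a,b,c,e,lo,hi):
    m=np.zeros((400,640),bool);m[b:e,a:c]=True;m&=(P[2]>lo)&(P[2]<hi);return m
m=reg(300,160,440,300,70,84).astype(np.uint8)
c=max(cv2.findContours(m,0,2)[0],key=cv2.contourArea);el=cv2.fitEllipse(c);print("disc",el,plane(s,*el[0],80))
h=reg(358,205,390,235,83,92);print("hub",u[h].mean(),v[h].mean(),P[:,h].mean(1),h.sum())
g=reg(345,190,372,215,100,135);print("grip",u[g].mean(),v[g].mean(),P[:,g].mean(1),g.sum())
sh=reg(305,185,333,210,76,100);print("shoe",P[:,sh].mean(1),sh.sum())
for n,(a,b,c_,e) in dict(w1=(190,196,214,220),w2=(188,224,210,244),w3=(190,250,216,274)).items():
    w=reg(a,b,c_,e,30,80);print(n,P[:,w].mean(1),np.percentile(P[2,w],98),w.sum())
    w=reg(a,b,c_,e,55,75);print("  top",P[:,w].mean(1),w.sum(),u[w].mean(),v[w].mean())
```

```text
disc ((372.7061462402344, 220.48170471191406), (95.78094482421875, 97.71186065673828), 128.23175048828125) [ 531.9148655  -147.35046599   80.        ]
hub 373.26794258373207 219.70813397129186 [ 533.2034866  -147.95795292   85.68392165] 209
grip 358.4117647058824 202.68627450980392 [ 570.20635525 -106.41435838  121.43792371] 51
shoe [578.00956698 -28.19034322  82.37518584] 141
w1 [564.56617785 292.53560945  37.60531117] 56.718189465118556 157
  top [563.57470882 294.92950493  57.22782736] 8 199.875 207.0
w2 [493.4645952  298.19936864  60.77041527] 71.91385254447283 74
  top [494.00570827 299.78864631  67.42803299] 54 195.64814814814815 233.57407407407408
w3 [425.69295561 286.39264053  38.57204402] 43.801450429695876 40
  top [nan nan nan] 0 nan nan<stdin>:20: RuntimeWarning: Mean of empty slice.
  ret = um.true_divide(
  ret = ret.dtype.type(ret / rcount)
```

View pics/crop1.png

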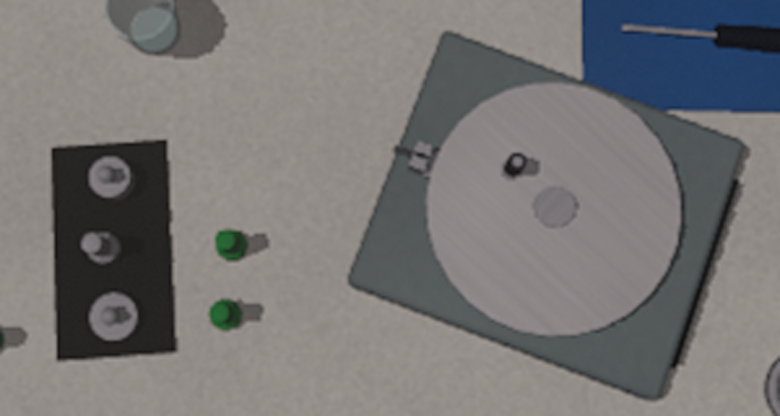

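Of the three weights on the mat, the middle one at crop pixel (98,247) is the marker: it is slim, steel-coloured and 66 mm tall by depth. Its neighbours at (108,177) and (112,316) are wide discs with knobs, and the look-alikes are green. Next I'll work out the approach to the crank grip.

```bash
cat >> h.py <<'E'
from scipy.spatial.transform import Rotation as Ro
def pose():
    st=arm.sense();q=st["eef_rot"];return st,np.array(st["tool_pos"]),Ro.from_quat([q[1],q[2],q[3],q[0]]).as_matrix()
def to(p,base=None):
    st,x,R=pose();return (R.T@(np.array(p)-x)).round(1)
E
python3 - <<'E'
from h import *
import pickle
s=pickle.load(open("top0.pkl","rb"))
st,x,R=pose();print(R.round(3),st["joint_pos"])
print("grip top",plane(s,358.4,202.7,124.5),"hub",plane(s,373.27,219.7,86))
# marker: bright stem top circle
print("marker top",plane(s,195.6,233.6,70), plane(s,194.5,233.5,70))
print("bottle",plane(s,617/1.25,258/1.25,150),"beaker",plane(s,213,148,45))
print(to([570,-106,160]),to([570,-106,94]))
P=np.load("P.npy");
for n,(a,b,c,d) in dict(sh=(305,185,333,210)).items():
    m=(P[2,b:d,a:c]>83);print(P[:,b:d,a:c][:,m].mean(1), m.sum(), np.argwhere(m).mean(0)+[b,a])
print("mat",[plane(s,u/1.25,v/1.25,4).round(0) for u,v in((225,246),(280,243),(284,345),(228,347))])
E
```

```text
[[-0.001  0.278  0.961]
 [-0.002  0.961 -0.278]
 [-1.    -0.002 -0.   ]] [ 1.23231164e+00  9.17837435e-02  1.23172930e+00  3.16262720e-05
  1.81981834e+00 -5.67300508e-02]
grip top [ 569.67549664 -106.03814342  124.5       ] hub [ 533.15711604 -147.9102012    86.        ]
marker top [493.69533549 299.3195157   70.        ] [493.91147896 302.09014737  70.        ]
bottle [ 561.2272477  -429.51749586  150.        ] beaker [724.38885725 271.11618739  45.        ]
[  62.5 -543.   577. ] [ 128.5 -542.9  577. ]
[572.20566064 -16.90620159 140.94175438] 64 [199.75    321.90625]
mat [array([599., 361.,   4.]), array([607., 244.,   4.]), array([389., 226.,   4.]), array([384., 343.,   4.])]
```

>>> apply_moves(commands=[30, -543, 577, 0, 30, -543, 577, 0, 30, -543, 577, 0, 30, -543, 577, 0, 30, -543, 577, 0, 30, -543, 577, 0, 30, -543, 577, 0, 30, -543, 577, 0, 30, -543, 577, 0, 30, -543, 577, 0], jaw=100, force=18)

```text
t: 1.1
tool_pos: [421.4, 144.2, 203.3]
eef_rot: [0.7, 0.099, 0.7, -0.1]
ft_force: [0.2, 0.6, -0.3]
opening: 87.5
```

Run:
```python
from h import *
st,x,R=pose();print(x,st["joint_pos"],to([570,-106,170]))
```

```text
[421.42706496 144.23209292 203.3469132 ] [ 2.54379736e-01 -3.29989021e-01  1.65307449e+00 -1.35685867e-03
  1.81941067e+00 -1.03506421e+00] [  33.6 -199.   212.3]
```

>>> apply_moves(commands=[34, -199, 212, 0, 34, -199, 212, 0, 34, -199, 212, 0, 34, -199, 212, 0, 34, -199, 212, 0, 34, -199, 212, 0, 34, -199, 212, 0, 34, -199, 212, 0, 34, -199, 212, 0])

```text
t: 2.0
tool_pos: [569.4, -105.0, 169.8]
eef_rot: [0.7, 0.099, 0.7, -0.099]
ft_force: [0.1, 0.3, -0.2]
opening: 88.1
```

Run:
```python
from h import *
import pickle
st,x,R=pose();print(x,st["joint_pos"],to([570,-106,94]))
s=snap("wrist");pickle.dump(s,open("w1.pkl","wb"));save(s,"w1.png",k=1.25)
t=pickle.load(open("top0.pkl","rb"));print("shoe",plane(t,322.3,200.8,86))
```

```text
[ 569.44873159 -104.99371518  169.80481322] [-2.40407898e-01  3.07591709e-02  1.38672774e+00 -1.12716681e-03
  1.72449276e+00 -1.53044299e+00] [75.8 -0.7  0.8]
shoe [579.56744661 -18.95042307  86.        ]
```

View pics/w1.png

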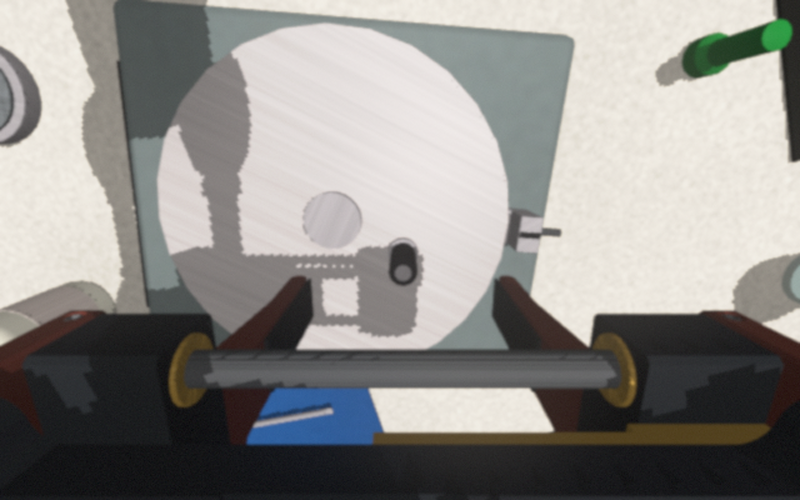

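The wrist view shows the grip's top at (403,273), the hub at (332,218) and the shoe line at (530,233). I'll cross-check these against the top view and descend.

Run:
```python
from h import *
import pickle
s=pickle.load(open("w1.pkl","rb"))
for n,u,v,z in(("grip",403,273,124.5),("hub",332,218,86),("shoe",528,233,86)):print(n,plane(s,u/1.25,v/1.25,z).round(1))
```

```text
grip [ 572.2 -105.6  124.5]
hub [ 533.  -145.7   86. ]
shoe [581.2 -16.8  86. ]
```

>>> apply_moves(commands=[25, -1, 1, 0, 50, -1, 1, 0, 75, -1, 1, 0, 75, -1, 1, 0])

```text
t: 2.45
tool_pos: [568.0, -104.2, 91.9]
eef_rot: [0.698, 0.098, 0.702, -0.098]
ft_force: [-0.9, 1.0, -0.3]
opening: 87.8
```

>>> apply_moves(commands=[0, 0, 0, 0, 0, 0, 0, 0, 0, 0, 0, 0, 0, 0, 0, 0, 0, 0, 0, 0, 0, 0, 0, 0, 0, 0, 0, 0, 0, 0, 0, 0], jaw=0, force=18)

```text
t: 3.25
tool_pos: [568.0, -104.3, 91.8]
eef_rot: [0.698, 0.098, 0.702, -0.098]
ft_force: [0.4, -1.1, -0.5]
opening: 27.6
```

>>> apply_moves(commands=[0, 0, 0, 0, 0, 0, 0, 0, 0, 0, 0, 0, 0, 0, 0, 0])

```text
t: 3.65
tool_pos: [567.9, -104.4, 91.8]
eef_rot: [0.698, 0.098, 0.702, -0.098]
ft_force: [-0.0, -1.2, 0.1]
opening: 17.9
```

```bash
cat >> h.py <<'E'
C=np.array([532.8,-147.2])
def circ(degs):
    st,x,R=pose();r=x[:2]-C;a=np.degrees(np.arctan2(r[1],r[0]));rr=np.hypot(*r)
    f=np.array(st["ft_force"]);t=np.radians(a);tg=np.array([-np.sin(t),np.cos(t)]);rd=np.array([np.cos(t),np.sin(t)])
    print("t",round(st["t"],2),"ang",a.round(1),"rad",rr.round(1),"z",x[2].round(1),"ftan",(f[:2]@tg).round(1),"frad",(f[:2]@rd).round(1),"open",st["opening"])
    rows=[]
    for d in degs:
        b=np.radians(a+d);p=np.array([*(C+55*np.array([np.cos(b),np.sin(b)])),93.5]);rows.append((R.T@(p-x)).round(1).tolist())
    print(rows)
E
python3 -c "
from h import *
circ(range(4,41,4))
circ(range(-4,-41,-4))"
```

```text
t 3.65 ang 50.6 rad 55.4 z 91.8 ftan -0.7 frad -1.0 open 17.864153319668684
[[-1.7, 1.0, -3.7], [-1.7, 2.2, -7.4], [-1.7, 3.1, -11.1], [-1.6, 3.7, -14.9], [-1.6, 4.1, -18.7], [-1.6, 4.2, -22.6], [-1.6, 4.0, -26.4], [-1.6, 3.6, -30.2], [-1.5, 2.9, -34.0], [-1.5, 1.9, -37.7]]
t 3.65 ang 50.6 rad 55.4 z 91.8 ftan -0.7 frad -1.0 open 17.864153319668684
[[-1.7, -2.0, 3.3], [-1.7, -3.9, 6.7], [-1.8, -6.0, 9.9], [-1.8, -8.3, 12.9], [-1.8, -10.9, 15.8], [-1.8, -13.6, 18.5], [-1.8, -16.5, 21.0], [-1.8, -19.6, 23.3], [-1.8, -22.8, 25.3], [-1.8, -26.2, 27.2]]
```

```bash
cat >> h.py <<'E'
def table(A,n,step=3,m=5):
    st,x,R=pose()
    for k in range(n):
        a0=A+k*step*m;P=lambda a:np.array([*(55*np.array([np.cos(np.radians(a)),np.sin(np.radians(a))])),0])
        print(a0,[[0 if abs(v)<.05 else v for v in (R.T@(P(a0+step*j)-P(a0))).round(1)[1:]] for j in range(1,m+1)])
E
python3 -c "
from h import *
table(50,8)"
```

```text
50 [[np.float64(1.1), np.float64(-2.7)], [np.float64(2.1), np.float64(-5.4)], [np.float64(2.9), np.float64(-8.1)], [np.float64(3.6), np.float64(-10.9)], [np.float64(4.1), np.float64(-13.8)]]
65 [[np.float64(0.4), np.float64(-2.9)], [np.float64(0.6), np.float64(-5.7)], [np.float64(0.7), np.float64(-8.6)], [np.float64(0.6), np.float64(-11.5)], [np.float64(0.4), np.float64(-14.4)]]
80 [[np.float64(-0.4), np.float64(-2.9)], [np.float64(-0.9), np.float64(-5.7)], [np.float64(-1.6), np.float64(-8.5)], [np.float64(-2.4), np.float64(-11.2)], [np.float64(-3.3), np.float64(-14.0)]]
95 [[np.float64(-1.1), np.float64(-2.7)], [np.float64(-2.3), np.float64(-5.3)], [np.float64(-3.7), np.float64(-7.8)], [np.float64(-5.2), np.float64(-10.2)], [np.float64(-6.8), np.float64(-12.6)]]
110 [[np.float64(-1.8), np.float64(-2.3)], [np.float64(-3.6), np.float64(-4.5)], [np.float64(-5.6), np.float64(-6.6)], [np.float64(-7.7), np.float64(-8.5)], [np.float64(-9.9), np.float64(-10.4)]]
125 [[np.float64(-2.3), np.float64(-1.8)], [np.float64(-4.7), np.float64(-3.4)], [np.float64(-7.1), np.float64(-4.9)], [np.float64(-9.6), np.float64(-6.3)], [np.float64(-12.2), np.float64(-7.5)]]
140 [[np.float64(-2.7), np.float64(-1.1)], [np.float64(-5.4), np.float64(-2.1)], [np.float64(-8.1), np.float64(-2.9)], [np.float64(-10.9), np.float64(-3.6)], [np.float64(-13.8), np.float64(-4.1)]]
155 [[np.float64(-2.9), np.float64(-0.4)], [np.float64(-5.7), np.float64(-0.6)], [np.float64(-8.6), np.float64(-0.7)], [np.float64(-11.5), np.float64(-0.6)], [np.float64(-14.4), np.float64(-0.4)]]
```

>>> apply_moves(commands=[-1, 1.1, -2.7, 0, -1, 2.1, -5.4, 0, -1, 2.9, -8.1, 0, -1, 3.6, -10.9, 0, -1, 4.1, -13.8, 0])

```text
t: 4.15
tool_pos: [555.2, -95.9, 91.9]
eef_rot: [0.698, 0.098, 0.703, -0.098]
ft_force: [3.0, 3.0, -7.9]
opening: 17.6
```

>>> apply_moves(commands=[-0.5, 0.4, -2.9, 0, -0.5, 0.6, -5.7, 0, -0.5, 0.7, -8.6, 0, -0.5, 0.6, -11.5, 0, -0.5, 0.4, -14.4, 0])

```text
t: 4.65
tool_pos: [541.0, -91.1, 91.9]
eef_rot: [0.697, 0.098, 0.703, -0.098]
ft_force: [2.1, 3.3, -12.0]
opening: 17.8
```

>>> apply_moves(commands=[0, -0.4, -2.9, 0, 0, -0.9, -5.7, 0, 0, -1.6, -8.5, 0, 0, -2.4, -11.2, 0, 0, -3.3, -14, 0])

```text
t: 5.15
tool_pos: [526.2, -90.4, 91.9]
eef_rot: [0.697, 0.098, 0.703, -0.098]
ft_force: [0.9, 3.9, -11.5]
opening: 17.4
```

>>> apply_moves(commands=[0, -1.1, -2.7, 0, 0, -2.3, -5.3, 0, 0, -3.7, -7.8, 0, 0, -5.2, -10.2, 0, 0, -6.8, -12.6, 0])

```text
t: 5.65
tool_pos: [511.9, -93.6, 91.9]
eef_rot: [0.697, 0.098, 0.703, -0.098]
ft_force: [0.3, 2.5, -10.7]
opening: 17.6
```

```bash
python3 -c "
from h import *
circ([3])
x=np.array([[567.9,-104.4],[555.2,-95.9],[541,-91.1],pose()[1][:2]]);A=np.c_[2*x,np.ones(4)];s=np.linalg.lstsq(A,(x**2).sum(1),rcond=None)[0];print(s[:2],np.sqrt(s[2]+s[0]**2+s[1]**2))"
```

```text
t 5.65 ang 111.3 rad 57.6 z 91.9 ftan -1.1 frad 2.2 open 17.572691306089226
[[-1.6, -3.8, -0.7]]
[ 530.86334853 -145.53297818] 55.330185466111836
```

>>> apply_moves(commands=[1, -1.8, -2.3, 0, 1, -3.6, -4.5, 0, 1, -5.6, -6.6, 0, 1, -7.7, -8.5, 0, 1, -9.9, -10.4, 0])

```text
t: 6.15
tool_pos: [499.1, -100.3, 91.8]
eef_rot: [0.697, 0.098, 0.703, -0.098]
ft_force: [-2.0, 4.6, -1.9]
opening: 18.0
```

>>> apply_moves(commands=[0, -2.3, -1.8, 0, 0, -4.7, -3.4, 0, 0, -7.1, -4.9, 0, 0, -9.6, -6.3, 0, 0, -12.2, -7.5, 0])

```text
t: 6.65
tool_pos: [488.4, -110.3, 91.8]
eef_rot: [0.697, 0.098, 0.703, -0.098]
ft_force: [-1.8, 2.2, -5.2]
opening: 17.5
```

>>> apply_moves(commands=[0, -2.7, -1.1, 0, 0, -5.4, -2.1, 0, 0, -8.1, -2.9, 0, 0, -10.9, -3.6, 0, 0, -13.8, -4.1, 0])

```text
t: 7.15
tool_pos: [480.6, -122.9, 91.8]
eef_rot: [0.698, 0.098, 0.703, -0.098]
ft_force: [0.4, 1.4, -5.9]
opening: 17.2
```

>>> apply_moves(commands=[0, -2.9, -0.4, 0, 0, -5.7, -0.6, 0, 0, -8.6, -0.7, 0, 0, -11.5, -0.6, 0, 0, -14.4, -0.4, 0])

```text
t: 7.65
tool_pos: [476.5, -136.9, 91.8]
eef_rot: [0.698, 0.098, 0.703, -0.098]
ft_force: [1.6, 1.3, -5.7]
opening: 17.4
```

```bash
sed -i 's/^C=.*/C=np.array([531.,-146.])/' h.py; python3 -c "
from h import *
circ([3])
table(170,8)"|sed 's/np.float64//g'
```

```text
t 7.65 ang 170.5 rad 55.2 z 91.8 ftan -1.5 frad -1.4 open 17.4251911938876
[[-1.7, -2.8, 0.6]]
170 [[(-2.9), (0.4)], [(-5.7), (0.9)], [(-8.5), (1.6)], [(-11.2), (2.4)], [(-14.0), (3.3)]]
185 [[(-2.7), (1.1)], [(-5.3), (2.3)], [(-7.8), (3.7)], [(-10.3), (5.2)], [(-12.6), (6.8)]]
200 [[(-2.3), (1.8)], [(-4.5), (3.6)], [(-6.6), (5.6)], [(-8.6), (7.7)], [(-10.4), (9.9)]]
215 [[(-1.8), (2.3)], [(-3.4), (4.7)], [(-4.9), (7.1)], [(-6.3), (9.6)], [(-7.5), (12.2)]]
230 [[(-1.1), (2.7)], [(-2.1), (5.4)], [(-2.9), (8.1)], [(-3.6), (10.9)], [(-4.1), (13.8)]]
245 [[(-0.4), (2.9)], [(-0.6), (5.7)], [(-0.7), (8.6)], [(-0.6), (11.5)], [(-0.4), (14.4)]]
260 [[(0.4), (2.9)], [(0.9), (5.7)], [(1.6), (8.5)], [(2.4), (11.2)], [(3.3), (14.0)]]
275 [[(1.1), (2.7)], [(2.3), (5.3)], [(3.7), (7.8)], [(5.2), (10.3)], [(6.8), (12.6)]]
```

>>> apply_moves(commands=[0.5, -2.9, 0.4, 0, 0.5, -5.7, 0.9, 0, 0.5, -8.5, 1.6, 0, 0.5, -11.2, 2.4, 0, 0.5, -14, 3.3, 0])

```text
t: 8.15
tool_pos: [476.3, -151.6, 91.8]
eef_rot: [0.698, 0.098, 0.702, -0.098]
ft_force: [2.3, 2.3, -1.7]
opening: 17.6
```

>>> apply_moves(commands=[0, -2.7, 1.1, 0, 0, -5.3, 2.3, 0, 0, -7.8, 3.7, 0, 0, -10.3, 5.2, 0, 0, -12.6, 6.8, 0])

```text
t: 8.65
tool_pos: [479.8, -165.5, 91.8]
eef_rot: [0.698, 0.098, 0.702, -0.098]
ft_force: [3.9, 3.5, -3.5]
opening: 17.5
```

>>> apply_moves(commands=[0, -2.3, 1.8, 0, 0, -4.5, 3.6, 0, 0, -6.6, 5.6, 0, 0, -8.6, 7.7, 0, 0, -10.4, 9.9, 0])

```text
t: 9.15
tool_pos: [485.8, -176.7, 91.7]
eef_rot: [0.698, 0.099, 0.703, -0.096]
ft_force: [-3.2, 10.6, 0.7]
opening: 17.6
```

```bash
python3 -c "
from h import *
circ([3])"
```

```text
t 9.15 ang -145.8 rad 54.6 z 91.7 ftan -10.6 frad -3.3 open 17.564618548786687
[[-1.8, -2.1, 2.0]]
```

Drag jumps to 10.6 N at a grip angle of about 214°. I'll map it finely from here.

>>> apply_moves(commands=[0, -1.2, 1.5, 0, 0, -2.4, 3.1, 0])

```text
t: 9.35
tool_pos: [486.9, -178.2, 91.8]
eef_rot: [0.696, 0.1, 0.705, -0.095]
ft_force: [-3.2, 9.4, 1.5]
opening: 17.8
```

>>> apply_moves(commands=[0, -1.1, 1.6, 0, 0, -2.2, 3.2, 0])

```text
t: 9.55
tool_pos: [488.0, -179.6, 91.8]
eef_rot: [0.695, 0.101, 0.706, -0.093]
ft_force: [-4.8, 9.7, 2.2]
opening: 17.4
```

>>> apply_moves(commands=[0, -1, 1.7, 0, 0, -2, 3.3, 0])

```text
t: 9.75
tool_pos: [489.0, -180.8, 91.8]
eef_rot: [0.693, 0.101, 0.708, -0.092]
ft_force: [-6.7, 10.4, 2.3]
opening: 17.4
```

```bash
cat >> h.py <<'E'
def tf(x,y,fx,fy):
    r=np.array([x,y])-C;a=np.arctan2(r[1],r[0]);return np.degrees(a)%360,np.hypot(*r),-fx*np.sin(a)+fy*np.cos(a)
E
python3 -c "
from h import *
circ([3])"
```

```text
t 9.75 ang -140.4 rad 54.5 z 91.8 ftan -12.3 frad -1.5 open 17.405322103842472
[[-1.8, -1.9, 2.1]]
```

>>> apply_moves(commands=[0, -1.2, 1.8, 0, 0, -2.4, 3.6, 0, 0, -3.4, 5.4, 0])

```text
t: 10.05
tool_pos: [491.8, -183.9, 91.8]
eef_rot: [0.691, 0.102, 0.71, -0.09]
ft_force: [-5.2, 10.1, 3.0]
opening: 17.4
```

>>> apply_moves(commands=[0, -1, 1.9, 0, 0, -2, 3.8, 0, 0, -3, 5.7, 0])

```text
t: 10.35
tool_pos: [495.2, -187.0, 91.9]
eef_rot: [0.69, 0.103, 0.711, -0.089]
ft_force: [-3.8, 8.3, 1.1]
opening: 17.6
```

```bash
python3 -c "
from h import *
circ([3])
for r in [(485.8,-176.7,-3.2,10.6),(486.9,-178.2,-3.2,9.4),(488,-179.6,-4.8,9.7),(489,-180.8,-6.7,10.4)]:print(np.round(tf(*r),1))"
```

```text
t 10.35 ang -131.1 rad 54.4 z 91.9 ftan -8.4 frad -3.8 open 17.621824501405477
[[-1.7, -1.7, 2.3]]
[214.2  54.6 -10.6]
[216.1  54.6  -9.5]
[218.   54.6 -10.6]
[219.6  54.5 -12.3]
```

>>> apply_moves(commands=[0, -0.9, 1.9, 0, 0, -1.8, 3.8, 0, 0, -2.5, 5.8, 0])

```text
t: 10.65
tool_pos: [499.1, -190.1, 91.9]
eef_rot: [0.689, 0.103, 0.712, -0.089]
ft_force: [-2.3, 7.4, 1.4]
opening: 17.8
```

>>> apply_moves(commands=[0, -0.7, 1.9, 0, 0, -1.3, 3.8, 0, 0, -1.8, 5.8, 0])

```text
t: 10.95
tool_pos: [504.1, -193.2, 91.9]
eef_rot: [0.689, 0.103, 0.712, -0.088]
ft_force: [1.5, 4.6, -1.1]
opening: 17.6
```

```bash
python3 -c "
from h import *
circ([3]);st,x,R=pose();print(R.round(3),st['joint_pos'])"
```

```text
t 10.95 ang -119.7 rad 54.3 z 91.9 ftan -1.0 frad -4.7 open 17.625409198969916
[[-1.7, -1.3, 2.6]]
[[-0.031  0.268  0.963]
 [ 0.025  0.963 -0.268]
 [-0.999  0.016 -0.036]] [-0.43511695 -0.02136611  1.57759724  0.0095124   1.62357206 -1.73424049]
```

```bash
python3 -c "
from h import *
table(240,6,-2,3)"|sed 's/np.float64//g'
```

```text
240 [[(0.5), (-1.8)], [(1.1), (-3.7)], [(1.7), (-5.5)]]
234 [[(0.7), (-1.8)], [(1.5), (-3.5)], [(2.3), (-5.3)]]
228 [[(0.9), (-1.7)], [(1.8), (-3.4)], [(2.8), (-5.0)]]
222 [[(1.1), (-1.6)], [(2.2), (-3.2)], [(3.3), (-4.7)]]
216 [[(1.2), (-1.5)], [(2.5), (-2.9)], [(3.8), (-4.3)]]
210 [[(1.4), (-1.3)], [(2.8), (-2.6)], [(4.2), (-3.9)]]
```

>>> apply_moves(commands=[0, 0.5, -1.8, 0, 0, 1.1, -3.7, 0, 0, 1.7, -5.5, 0])

```text
t: 11.25
tool_pos: [500.3, -190.9, 92.0]
eef_rot: [0.69, 0.102, 0.711, -0.089]
ft_force: [8.8, -1.3, -7.3]
opening: 17.6
```

>>> apply_moves(commands=[0, 0.7, -1.8, 0, 0, 1.5, -3.5, 0, 0, 2.3, -5.3, 0])

```text
t: 11.55
tool_pos: [497.2, -188.7, 91.9]
eef_rot: [0.691, 0.102, 0.71, -0.09]
ft_force: [10.0, -2.8, -8.1]
opening: 17.6
```

>>> apply_moves(commands=[0, 0.9, -1.7, 0, 0, 1.8, -3.4, 0, 0, 2.8, -5, 0])

```text
t: 11.85
tool_pos: [494.6, -186.5, 91.9]
eef_rot: [0.693, 0.101, 0.708, -0.092]
ft_force: [12.0, -6.2, -9.5]
opening: 17.7
```

>>> apply_moves(commands=[0, 1.1, -1.6, 0, 0, 2.2, -3.2, 0, 0, 3.3, -4.7, 0])

```text
t: 12.15
tool_pos: [492.2, -184.2, 91.9]
eef_rot: [0.694, 0.1, 0.706, -0.094]
ft_force: [9.6, -4.3, -8.9]
opening: 17.5
```

```bash
python3 -c "
from h import *
circ([3]);st,x,R=pose();print(R[:,0].round(3))"
```

```text
t 12.15 ang -135.5 rad 54.5 z 91.9 ftan 9.8 frad -3.8 open 17.52051764239134
[[-1.7, -1.8, 2.2]]
[-0.016  0.011 -1.   ]
```

>>> apply_moves(commands=[0, 1.1, -1.6, 0, 0, 2.2, -3.2, 0, 0, 3.3, -4.7, 0])

```text
t: 12.45
tool_pos: [489.5, -181.4, 91.8]
eef_rot: [0.696, 0.099, 0.705, -0.095]
ft_force: [8.6, -4.3, -7.1]
opening: 17.7
```

>>> apply_moves(commands=[0, 1.1, -1.6, 0, 0, 2.3, -3.1, 0, 0, 3.5, -4.6, 0])

```text
t: 12.75
tool_pos: [486.8, -178.1, 91.8]
eef_rot: [0.697, 0.099, 0.704, -0.096]
ft_force: [8.8, -2.5, -6.4]
opening: 17.6
```

>>> apply_moves(commands=[0, 1.2, -1.5, 0, 0, 2.5, -2.9, 0, 0, 3.8, -4.3, 0])

```text
t: 13.05
tool_pos: [484.0, -174.1, 91.8]
eef_rot: [0.697, 0.098, 0.704, -0.097]
ft_force: [4.7, 0.2, -4.4]
opening: 17.7
```

>>> apply_moves(commands=[0, 1.4, -1.4, 0, 0, 2.7, -2.8, 0, 0, 4, -4.1, 0])

```text
t: 13.35
tool_pos: [481.4, -169.2, 91.8]
eef_rot: [0.697, 0.098, 0.703, -0.097]
ft_force: [6.3, 1.4, -3.6]
opening: 17.7
```

```bash
python3 -c "
from h import *
circ([3]);st,x,R=pose();print(R[:,0].round(3))"
```

```text
t 13.35 ang -154.9 rad 54.8 z 91.8 ftan 1.5 frad -6.3 open 17.67438124213908
[[-1.7, -2.3, 1.8]]
[-0.008  0.003 -1.   ]
```

```bash
python3 -c "
from h import *
table(205,1,2.5,9)"|sed 's/np.float64//g'
```

```text
205.0 [[(-1.8), (1.6)], [(-3.5), (3.3)], [(-5.1), (5.1)], [(-6.7), (6.9)], [(-8.1), (8.8)], [(-9.5), (10.7)], [(-10.8), (12.7)], [(-12.1), (14.8)], [(-13.2), (16.9)]]
```

>>> apply_moves(commands=[0, -1.8, 1.6, 0, 0, -3.5, 3.3, 0, 0, -5.1, 5.1, 0, 0, -6.7, 6.9, 0, 0, -8.1, 8.8, 0, 0, -9.5, 10.7, 0, 0, -10.8, 12.7, 0, 0, -12.1, 14.8, 0])

```text
t: 14.15
tool_pos: [490.5, -182.6, 91.8]
eef_rot: [0.696, 0.099, 0.705, -0.095]
ft_force: [-5.5, 12.5, 3.9]
opening: 17.6
```

```bash
python3 -c "
from h import *
circ([2,4]);st,x,R=pose();print(R[:,0].round(3))"
```

```text
t 14.15 ang -137.9 rad 54.5 z 91.8 ftan -13.0 frad -4.4 open 17.55630263747703
[[-1.8, -1.4, 1.4], [-1.8, -2.3, 3.1]]
[-0.013  0.008 -1.   ]
```

>>> apply_moves(commands=[0, -1, 1.4, 0, 0, -1.8, 2.7, 0, 0, -1.8, 2.7, 0])

```text
t: 14.45
tool_pos: [491.4, -183.5, 91.8]
eef_rot: [0.694, 0.1, 0.707, -0.094]
ft_force: [-3.3, 9.3, 3.1]
opening: 17.7
```

>>> apply_moves(commands=[0, 0, 0, 0, 0, 0, 0, 0, 0, 0, 0, 0, 0, 0, 0, 0])

```text
t: 14.85
tool_pos: [491.2, -183.3, 91.8]
eef_rot: [0.694, 0.1, 0.707, -0.094]
ft_force: [1.5, 4.4, -1.1]
opening: 17.6
```

```bash
python3 -c "
from h import *
circ([2,4])"
```

```text
t 14.85 ang -136.9 rad 54.6 z 91.8 ftan -2.1 frad -4.1 open 17.589761908223657
[[-1.7, -1.3, 1.4], [-1.8, -2.2, 3.1]]
```

Parked with the grip at 223°. The felt patch edges are at about 209° and 239°, so its middle is close to 224°. Now I'll release and lift.

>>> apply_moves(commands=[0, 0, 0, 0, 0, 0, 0, 0, 0, 0, 0, 0, 0, 0, 0, 0, 0, 0, 0, 0, 0, 0, 0, 0], jaw=60)

```text
t: 15.45
tool_pos: [491.1, -183.4, 91.9]
eef_rot: [0.694, 0.1, 0.707, -0.094]
ft_force: [0.4, 0.1, 0.2]
opening: 52.5
```

>>> apply_moves(commands=[-20, 0, 0, 0, -50, 0, 0, 0, -80, 0, 0, 0, -100, 0, 0, 0, -100, 0, 0, 0])

```text
t: 15.95
tool_pos: [494.1, -185.2, 195.6]
eef_rot: [0.696, 0.1, 0.705, -0.094]
ft_force: [0.2, 0.5, -0.9]
opening: 52.6
```

Run:
```python
from h import *
st,x,R=pose();print(x,R.round(3),st["opening"]);print(to([494,300,150]))
```

```text
[ 494.07684976 -185.22504709  195.60080495] [[-0.011  0.272  0.962]
 [ 0.009  0.962 -0.272]
 [-1.     0.005 -0.013]] 52.64443426753791
[  49.9  466.7 -131.3]
```

>>> apply_moves(commands=[20, 467, -131, 0, 20, 467, -131, 0, 20, 467, -131, 0, 20, 467, -131, 0, 20, 467, -131, 0, 20, 467, -131, 0, 20, 467, -131, 0, 20, 467, -131, 0, 20, 467, -131, 0, 20, 467, -131, 0])

```text
t: 16.95
tool_pos: [493.5, 302.8, 177.5]
eef_rot: [0.695, 0.099, 0.706, -0.094]
ft_force: [0.2, -0.5, -0.0]
opening: 52.6
```

Run:
```python
from h import *
st,x,R=pose();print(x,st["joint_pos"]);print(to([494,300,130]))
```

```text
[493.51286659 302.80375954 177.52856489] [ 0.4834908   0.03672653  1.3670758   0.01359025  1.74581343 -0.81168597]
[47.5 -2.8  1.9]
```

Run:
```python
from h import *
import pickle
s=snap("wrist");pickle.dump(s,open("w2.pkl","wb"));save(s,"w2.png",k=1.25)
t=snap("top");pickle.dump(t,open("top1.pkl","wb"))
```

```text
(no output)
```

View pics/w2.png

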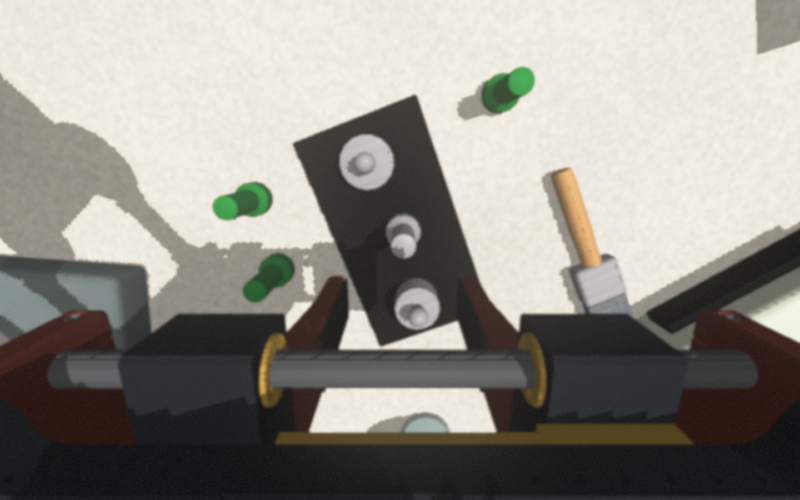

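The wrist view shows the slim weight between the two discs, stem top at (403,245) and foot at (403,231). The disc weights are at (367,161) and (417,304).

Run:
```python
from h import *
import pickle
s=pickle.load(open("w2.pkl","rb"))
print("top",plane(s,403/1.25,245/1.25,70),"foot",plane(s,403/1.25,230.5/1.25,18))
m=cv2.cvtColor(s["color"],cv2.COLOR_RGB2GRAY)
print(to([494,300,33]))
for p in (plane(s,403/1.25,245/1.25,70),): print(to([p[0],p[1],33]))
```

```text
top [494.22783399 303.44715196  70.        ] foot [493.98752224 303.8485079   18.        ]
[143.8  -3.8   4.1]
[143.9  -0.4   3.4]
```

>>> apply_moves(commands=[40, -1, 3.6, 0, 80, -1, 3.6, 0, 115, -1, 3.6, 0, 142, -1, 3.6, 0, 142, -1, 3.6, 0, 142, -1, 3.6, 0])

```text
t: 17.65
tool_pos: [494.0, 301.8, 34.5]
eef_rot: [0.695, 0.097, 0.707, -0.094]
ft_force: [-0.5, -0.4, 0.0]
opening: 52.8
```

>>> apply_moves(commands=[0, 0, 0, 0, 0, 0, 0, 0, 0, 0, 0, 0, 0, 0, 0, 0, 0, 0, 0, 0, 0, 0, 0, 0, 0, 0, 0, 0], jaw=0, force=25)

```text
t: 18.35
tool_pos: [494.3, 302.1, 35.1]
eef_rot: [0.695, 0.097, 0.706, -0.093]
ft_force: [-0.3, 0.3, 2.8]
opening: 19.7
```

>>> apply_moves(commands=[-20, 0, 0, 0, -50, 0, 0, 0, -90, 0, 0, 0, -130, 0, 0, 0, -150, 0, 0, 0])

```text
t: 18.85
tool_pos: [497.2, 301.2, 188.7]
eef_rot: [0.696, 0.098, 0.705, -0.093]
ft_force: [0.4, -0.1, -1.7]
opening: 19.9
```

Run:
```python
from h import *
st,x,R=pose();print(x,st["joint_pos"],st["opening"],R[:,0]);print(to([569,-47,170]))
```

```text
[497.17198804 301.19715244 188.68714728] [ 0.4779077   0.04108052  1.34291828  0.01397142  1.76354879 -0.81951602] 19.886849280412495 [-0.01161007  0.00942892 -0.99988814]
[  14.6 -316.4  162.6]
```

>>> apply_moves(commands=[5, -35, 18, 0, 15, -75, 39, 0, 15, -115, 59, 0, 15, -155, 80, 0, 15, -195, 100, 0, 15, -235, 121, 0, 15, -270, 139, 0, 15, -300, 154, 0, 15, -316, 163, 0, 15, -316, 163, 0])

```text
t: 19.85
tool_pos: [569.4, -48.6, 168.5]
eef_rot: [0.695, 0.099, 0.706, -0.094]
ft_force: [-0.0, 0.2, -1.8]
opening: 19.3
```

Run:
```python
from h import *
import pickle
st,x,R=pose();print(x,st["opening"]);print(to([569,-47,113]))
s=snap("wrist");pickle.dump(s,open("w3.pkl","wb"));save(s,"w3.png",k=1.25)
```

```text
[569.42976918 -48.59378915 168.47621294] 19.28715508270425
[55.5  1.1  0. ]
```

View pics/w3.png

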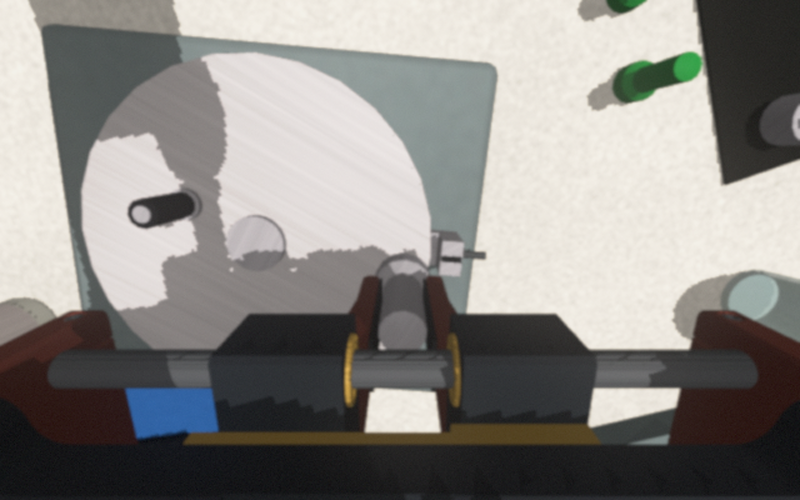

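The wrist view shows the weight held between the fingers at (403,300), the shoe line at (452,259), the hub at (256,243) and the grip's top at (141,214).

Run:
```python
from h import *
import pickle
s=pickle.load(open("w3.pkl","rb"))
h,k,g=[plane(s,u/1.25,v/1.25,z)[:2] for u,v,z in((256,243,86),(451,259,86),(141,214,124.5))]
d=(k-h)/np.linalg.norm(k-h);a=np.degrees(np.arctan2(d[1],d[0]));print(h,k,g,np.linalg.norm(k-h),a)
r=g-h;print("grip ang",np.degrees(np.arctan2(r[1],r[0]))%360,np.linalg.norm(r),"mark",h+107*d,k-32*d)
```

```text
[ 534.41902262 -145.26311843] [583.07642829 -16.09350496] [ 495.14144747 -185.02984534] 138.03018571463866 69.35891427869291
grip ang 225.35456033283157 55.89383220897656 mark [572.13789099 -45.13176984] [571.79601905 -46.03932884]
```

>>> apply_moves(commands=[15, 2, 1, 0, 30, 2, 1, 0, 42, 2, 1, 0, 50, 2, 1, 0, 54, 2, 1, 0, 54, 2, 1, 0])

```text
t: 20.5
tool_pos: [569.8, -44.5, 114.0]
eef_rot: [0.695, 0.099, 0.706, -0.093]
ft_force: [-0.3, 0.8, -1.5]
opening: 19.2
```

>>> apply_moves(commands=[1, -1.5, 0, 0, 2, -1.5, 0, 0, 2, -1.5, 0, 0])

```text
t: 20.8
tool_pos: [569.5, -46.1, 112.3]
eef_rot: [0.695, 0.099, 0.706, -0.093]
ft_force: [0.1, 0.3, -1.6]
opening: 19.3
```

>>> apply_moves(commands=[0.5, 0, 0, 0, 1, 0, 0, 0, 1, 0, 0, 0])

```text
t: 21.1
tool_pos: [569.5, -46.1, 111.4]
eef_rot: [0.695, 0.099, 0.706, -0.093]
ft_force: [-0.3, 0.1, -2.5]
opening: 19.3
```

>>> apply_moves(commands=[0.4, 0, 0, 0, 0.8, 0, 0, 0, 0.8, 0, 0, 0])

```text
t: 21.4
tool_pos: [569.7, -46.1, 111.2]
eef_rot: [0.696, 0.099, 0.706, -0.093]
ft_force: [-1.2, 0.8, 2.1]
opening: 19.3
```

Contact: fz rose from −2 to +2 N. I'll release and lift.

>>> apply_moves(commands=[0, 0, 0, 0, 0, 0, 0, 0, 0, 0, 0, 0, 0, 0, 0, 0, 0, 0, 0, 0, 0, 0, 0, 0], jaw=55)

```text
t: 22.0
tool_pos: [569.7, -46.1, 111.2]
eef_rot: [0.696, 0.099, 0.706, -0.093]
ft_force: [0.4, 0.3, 0.1]
opening: 48.1
```

>>> apply_moves(commands=[-15, 0, 0, 0, -40, 0, 0, 0, -80, 0, 0, 0, -120, 0, 0, 0, -120, 0, 0, 0, -120, -50, -30, 0, -120, -100, -60, 0, -120, -100, -60, 0])

```text
t: 22.8
tool_pos: [484.4, -129.5, 232.4]
eef_rot: [0.696, 0.099, 0.705, -0.094]
ft_force: [0.6, 0.5, 0.3]
opening: 48.3
```

Run:
```python
from h import *
import pickle
st,x,R=pose();print(x,st["opening"])
s=snap("wrist");pickle.dump(s,open("w4.pkl","wb"));save(s,"w4.png",k=1.25)
```

```text
[ 484.44485291 -129.54013826  232.39692242] 48.31556392183023
```

View pics/w4.png

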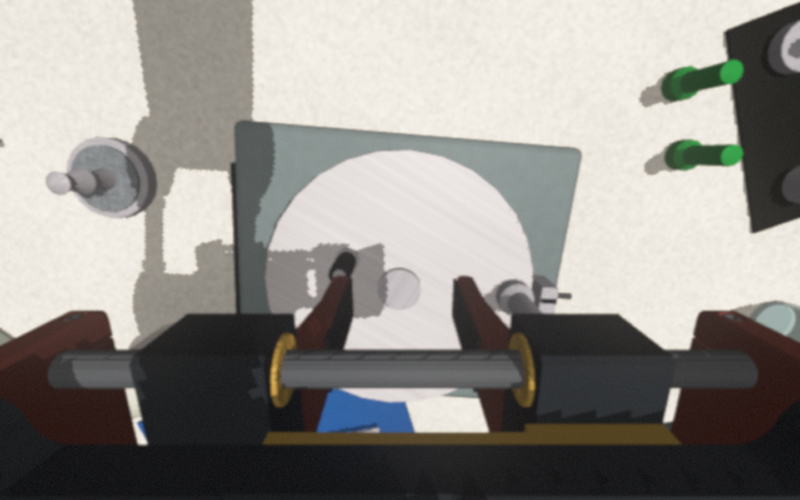

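The weight stands upright beside the shoe at (515,293). The shoe is at (549,296), the hub at (400,288) and the grip's top at (338,272). One numeric check of these, then I'll hand in.

Run:
```python
from h import *
import pickle
s=pickle.load(open("w4.pkl","rb"))
f=lambda u,v,z:plane(s,u/1.25,v/1.25,z)[:2]
h,k,m,mt=f(400,288,86),f(548,296,86),f(513,292,92),f(520,301,146)
d=(k-h)/np.linalg.norm(k-h);n=np.array([-d[1],d[0]])
for q in(m,mt):print("radial",(q-h)@d,"side",(q-h)@n)
z=s["z_map"];print("shoe",np.linalg.norm(k-h))
print(h,k,m,mt)
```

```text
radial 101.95109724792022 side 4.360070971520595
radial 88.80157339612941 side 18.186621440369365
shoe 136.9729124341406
[ 533.4361209  -144.89624809] [578.3191498  -15.48569034] [562.72391771 -47.14523067] [545.3519277 -55.0381033]
```

The foot fits the mark. The stem's top is hidden behind the gripper, so that estimate says nothing about tilt. I'll move the arm clear and check from the fixed cameras.

>>> apply_moves(commands=[0, 40, -30, 0, 0, 80, -60, 0, 0, 120, -60, 0, 0, 160, -60, 0, 0, 200, -60, 0, 0, 240, -60, 0, 0, 280, -60, 0, 0, 300, -60, 0])

```text
t: 23.65
tool_pos: [508.4, 178.8, 234.7]
eef_rot: [0.696, 0.099, 0.705, -0.093]
ft_force: [-0.3, -0.4, 0.6]
opening: 48.1
```

Run:
```python
from h import *
import pickle
s=snap("top");pickle.dump(s,open("top2.pkl","wb"));t=snap("side")
a=s["color"][140:300,280:450,::-1];b=t["color"][120:240,270:440,::-1]
a=cv2.resize(a,(510,480),interpolation=2);b=cv2.resize(b,(290,480*1),interpolation=2) if 0 else cv2.resize(b,(290,205),interpolation=2)
o=np.zeros((480,800,3),np.uint8);o[:,:510]=a;o[:205,510:]=b;cv2.imwrite("pics/fin.png",o)
```

```text
(no output)
```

View pics/fin.png

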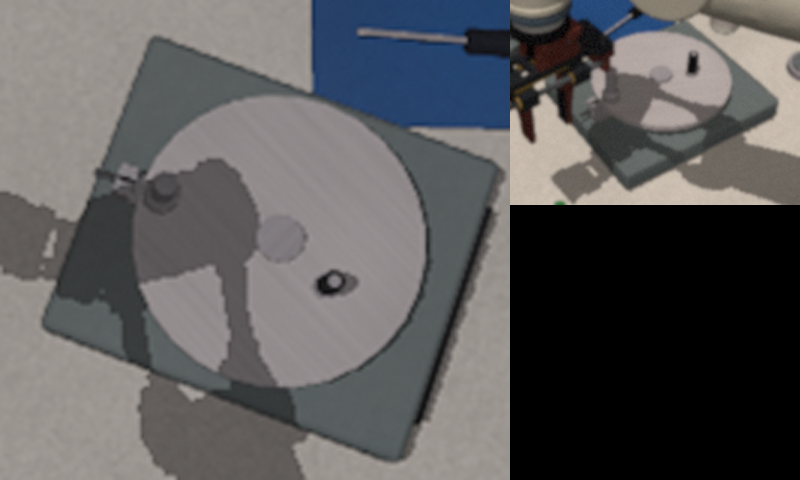

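Top crop: stem top (165,186), foot (161,191), shoe line (124,179), hub (281,239), grip top (335,280).

Run:
```python
from h import *
import pickle
s=pickle.load(open("top2.pkl","rb"))
f=lambda u,v,z:plane(s,280+u/3,140+v/3,z)[:2]
h,k=f(281,239,86),f(124,179,86);d=(k-h)/np.linalg.norm(k-h);n=np.array([-d[1],d[0]])
for q in(f(165,186,146),f(161,191,94)):print("radial",(q-h)@d,"side",(q-h)@n,q)
r=f(335,280,124.5)-h;print("grip",np.degrees(np.arctan2(r[1],r[0]))%360,np.linalg.norm(r),"shoe",np.linalg.norm(k-h))
```

```text
radial 107.12403985048881 side 3.7913088909080206 [566.99751853 -47.17227547]
radial 108.53142714815529 side -0.31660737331210775 [571.33841988 -47.28313823]
grip 224.96645482912086 53.408217711846326 shoe 141.27559827557064
```

The weight is within about 4 mm of the mark and upright to within pixel error. The turntable reads about 225° and has held its angle. Handing in.

```bash
python3 -c "
from plant import arm
print(arm.finish_job(), arm.sense()['t'])"
```

```text
the job is handed in; nothing more can be done
the job is handed in; nothing more can be done
```

The turntable is parked with its tight patch on the shoe, and the slim steel weight stands on it at the shoe. I handed the job in at about 24 s of the 72 s allowed. No verdict was reported.

- **Finding the patch:** With an 18 N hold on the crank grip I turned the table slowly. The drag rose from about 1.5 N to 9–13 N at the grip. I felt the patch edges at grip angles of about 209° and 239° (world frame), crossing it in both directions, which puts its middle near 224°.
- **Parking:** I left the grip at 223° by the arm's own reading. The last camera views put it at 225°, so the table did not move after release.
- **Placing the weight:** I took the slim steel weight from the middle of the mat and stood it beside the shoe. In the last top view its foot is 108.5 mm from the axis and 0.3 mm off the shoe line, against the 107 mm wanted. The stem's top is within 4 mm of the mark.
- **Checks that disagreed:**
  - The wrist and top cameras differed by 2–3 mm.
  - One wrist estimate of the stem's top was useless because the gripper hid it.
  - The drag peaked at slightly different angles in the two directions, about 221° and 226°.
- **Not measured:** I had no reading of the contact force between the table and the shoe. It is inferred from the drag.

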